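Close the specimen jar and slide it under the magnifier

TASK

The yellow lid has only been set loosely on the specimen jar and sits on top of its thread. Without taking it off, turn it back (anticlockwise seen from above) until it drops into the thread, then screw it clockwise fully home, and after that push the light-blue sliding tray with the jar all the way in, under the magnifier. Leave the rocks, the cup and the hand lens where they are, and let go of everything at the end.

Things in the scene. Friction and masses are not known exactly. Their poses are not given: they have to be found in the camera images.
- lid: Loose yellow screw lid on the jar's neck, 70 mm across, about 70 g. Origin: centre of the skirt's lower rim; z up along the lid's axis; x along the grip rib. Flat top face at z = 34 mm. Inside are three lugs, 120 degrees apart, which at the start rest on the flat tops of the jar's three thread ridges.
- jar_foot (a point): Centre of the underside of the clear jar (74 mm across), 22 mm above the table; z up on the jar's axis, x the way the tray slides in. The jar is clamped to the tray by a black collar and cannot turn or leave it. The lid's origin is 85.5 mm above this point when up on the ridges, 73.5 mm once dropped into the thread, 68 mm when home.
- rock_a: Bystander: dark rock, 100 mm across, 38 mm high, on a light-blue dish; origin at its underside.
- rock_b: Bystander: sandy rock, 88 mm across, 29 mm high, on a light-blue dish; origin at its underside.
- cup: Bystander: clear plastic cup, 80 mm across, 85 mm high, standing; origin at its underside.
- loupe: Bystander: blue hand lens lying flat, lens ring 72 mm across and 8 mm high with a 92 mm handle towards its -x; origin under the centre of the lens.
- rib (a point): Centre of the lid's orange grip rib, 50 mm above the lid's origin. The rib is a straight bar along the lid's x, 60 mm long, 14 mm thick (y), standing on the lid's top face from z = 34 to 61 mm. The lid turns and drops freely by its own weight if the rib is turned without being squeezed.
- neck (a point): Centre of the jar's mouth, 98 mm above jar_foot. Thread: while up on the ridges, the lid stops after 5 to 50 degrees clockwise. Turned anticlockwise 20 to 65 degrees from the start it drops 12 mm; up to 35 degrees later it stops anticlockwise. Clockwise from there it sinks 5.5 mm more over 50 to 90 degrees, to a hard stop. It turns easily, under 0.1 N m.
- tray (a joint): Travel of the light-blue sliding tray that carries the jar, in m: 0 = pulled out (start), 0.17 = fully in, against its stop, with the jar under the magnifier. It slides level against 3 N of friction and stays where it is left.
- paddle (a point): On the outer face of the tray's upright end plate (84 mm wide, 10 mm thick, 22 to 102 mm above the table), mid-width, 82 mm above the table. x points from this face to the jar, the way to push; the jar's axis is 100 mm away. Outside the plate only the white board (12 mm high) and two rails (24 mm high, 58 mm either side of the middle) lie below.
- hood_lens (a point): Centre of the lens at the underside of the magnifier's white hood plate, 154 mm above the table. The plate is 110 mm along the slide (x) by 170 mm across, 8 mm thick plus a 5 mm rim round the lens, on four legs on the fixed white board (400 x 175 mm). Only a lid screwed home passes under it: a higher one strikes its edge.

How it is judged:
By the outcome, as a careful person would: the job done as asked, in the order asked, and still so for the second after the job is handed in, with the robot touching nothing.
It also fails if it takes over 56 s, if anything falls off the work surface, if the arm or the gripper's body presses on something with over 40 N, if the wrist force passes 120 N, or if a joint passes its speed limit or range.

ROBOT

A 6-joint arm with a two-finger parallel gripper is mounted at the origin on the work surface. World frame = base frame: x ahead of the robot, y to its left, z up, the work surface at z = 0. Lengths are in m, angles in rad, forces in N, time in s.
With the tool pointing down it reaches from about 0.3 to 0.775 m from the base axis. Payload 14.6 kg.
Tool frame: the origin (TCP) lies at the very end of the fingers, on their centre line; the grasp point (between the pads) lies 19 mm behind it (r.pinch_z is the z of the grasp point in the tool frame, in m); z points along the fingers, y is the line along which they close (so a half turn about z gives the same grasp; the last joint's range is limited). The gripper opens to 94 mm and grips with 3 to 60 N. Pads are 16 mm wide; open, the fingers measure 119 mm over their backs; the gripper's body (75 mm by 177 mm) begins 78 mm behind the grasp point.
Start: joints at [1.039, 0.3, 1.521, -0, 1.321, -0.067], TCP at [0.247, 0.492, 0.172] pointing down, gripper open.
Joint ranges: [-3.03, 3.03], [-0.79, 2.21], [0.23, 2.52], [-1.04, 4.18], [0, 3.07], [-2.55, 2.55]. Speed limits (rad/s): [2.22, 2.22, 2.57, 3.14, 3.14, 3.14].

INTERFACE

Orientations are given as a unit quaternion [w, x, y, z].
In Python, from workcell import get_state, optics, order, nets, r gives the robot as it stands.
- The arm moves only by the tool play_rows, never from a script. Its argument "targets" is a list of rows, each a list of 7 numbers: the shift along the tool's x, y, z in units of 100 mm (1.0 is 100 mm), then the turn, a rotation vector about the tool's x, y, z in units of 90 degrees (1.0 is 90 degrees), then the closure, from 0 (fully open) to 1 (shut). In form: [[tx, ty, tz, wx, wy, wz, gripper], ...]. A call has exactly 10 rows; each row is the pose to reach, as a shift and turn from the pose commanded when the call began, along the tool's axes at that moment; what a row does not reach only later rows make up. A row lasts 1/12 s, in which the tool goes at most 41.7 mm and 7.16 degrees, less where a joint would pass 70% of its speed; a pose out of reach is approached as far as the arm can. A call with a number of a shift or a turn outside -1 to 1 is refused whole. A call with a gripper value outside its range is refused whole. The fingers move at their own pace and stop on an object; the grip force is fixed at half the most. Time passes only in rows, so rows that repeat a pose let the fingers close, or fill a call up. It gives the time, the measured TCP pose, the force, the opening and the grip force at its end, in the units of the state.
- get_state(): the state, without advancing time (a new reading comes with each control period).
- optics.get_image(name): name is "scene" or "top"; returns the picture (480x640x3 uint8, blue, green, red); there is no depth.
- optics.camera_info(name): a dict with "K" (3x3 intrinsics, pixels), "dist" ([k1, k2, p1, p2, k3] as OpenCV has them; the pictures are not rectified), "pose" (4x4, takes a point from camera to world coordinates). Camera axes: x right, y up, looking along -z (the intrinsics and any distortion apply to the point x, -y, -z); pixel columns grow to the right and rows downward; lengths in m; the calibration is good to about 2 mm. A picture is of the moment at which its call begins. camera_info takes no time and is no camera call.
- order.finish_job(): hands the job in; it is judged then, once.
Trained networks look in the newest picture that a camera, given by its name, has taken for a name from the list of things; names that differ only in an ending like _2 or _b are one class to them, and where a whole thing is asked for, a point or a joint stands for the part that bears it (a point fixed in the world has none). Each returns a list of dicts, best first, with "p" (0 to 1); they miss things now and then, are a little off and sometimes report something else, mostly with a low value. They report only what shows in the picture. A call takes as long as a camera call.
- nets.find_in(camera, query): "at" ([column, row] in pixels, amid what is visible of it).
- nets.silhouettes(camera, query): "mask" (480x640 bool, what is visible of it) and "at" ([column, row] in pixels, amid what is visible of it).
The state is a dict: "time": time; "qpos": joint angles; "joint_velocities": joint speeds; "joint_efforts": joint torques, N m; "ee_pos": TCP position; "orientation": TCP orientation; "wrist_force": force on the tool from outside, world axes, zero at the start; "ft_torque": the same for the moment, N m; "width": finger opening in m; "grip_force": force on a finger pad.
Only numpy, scipy, OpenCV 4.12 (cv2) and the standard library are available. Lean on these libraries where they do the work, as an engineer would, in place of code of your own. Each camera call takes 0.05 s, during which the arm holds its last target. There are 200 camera calls.

## Working session

There is one attempt and no reset: what is moved stays moved. The work goes in short steps, Python scripts to look and compute and a tool call to move; the robot and the scene stay as the last step left them, time stands still between calls to the robot, and variables do not carry over. Pictures are saved under pics/ and viewed, at most 10 in all, crops included, and the job is handed in when it is done.

Besides the shell and the picture viewer there is one more tool, called after "Request:" as a command line: name --pt "numbers of a row" for each row, then --argument value for the rest. play_rows: Moves the arm, as the interface text tells. Shifts and turns lie within -1 to 1; 1 stands for 100 mm of shift or 90 degrees of turn. Its arguments: {"type":"object","properties":{"targets":{"type":"array"}},"required":["targets"]}

```bash
mkdir -p pics; cat > h.py <<'E'
import numpy as np, cv2
from workcell import get_state, optics, order, nets, r
def px2plane(cam, px, z):
    c=optics.camera_info(cam); K=np.array(c["K"]);T=np.array(c["pose"]);d=np.array(c["dist"])
    u=cv2.undistortPoints(np.array(px,float).reshape(-1,1,2),K,d).reshape(-1,2)
    D=np.c_[u[:,0],-u[:,1],-np.ones(len(u))]@T[:3,:3].T
    o=T[:3,3]; s=(z-o[2])/D[:,2]
    return o+D*s[:,None]
def w2px(cam,P):
    c=optics.camera_info(cam); K=np.array(c["K"]);T=np.array(c["pose"]);d=np.array(c["dist"])
    q=(np.array(P,float).reshape(-1,3)-T[:3,3])@T[:3,:3]
    return cv2.projectPoints(q*[1,-1,-1],np.zeros(3),np.zeros(3),K,d)[0].reshape(-1,2)
E
python3 - <<'E'
from h import *
np.set_printoptions(precision=4,suppress=True)
for c in ("top","scene"):
    im=optics.get_image(c); cv2.imwrite(f"pics/{c}0.png",im)
    i=optics.camera_info(c); print(c,np.array(i["pose"])[:3,3], np.array(i["K"])[0,0], i["dist"])
    for q in ("lid","rib","paddle","hood_lens","jar_foot","neck"):
        print(q,[(np.round(x["at"],1),round(x["p"],2)) for x in nets.find_in(c,q)[:3]])
s=get_state(); print(s["time"],s["orientation"],s["ee_pos"],s["wrist_force"],s["width"],r.pinch_z)
E
```

```text
top [0.2708 0.0243 1.3834] 492.8829501085157 [-0.0358  0.      0.      0.      0.    ]
lid [(array([328.6, 238. ]), 0.79), (array([294.2, 233.9]), 0.34)]
rib [(array([326.3, 238.9]), 0.69)]
paddle [(array([328.9, 237.3]), 0.74), (array([326.7, 248.9]), 0.61)]
hood_lens [(array([296.6, 229.6]), 0.87)]
jar_foot [(array([329.5, 253.7]), 0.65)]
neck [(array([326.6, 251.9]), 0.86)]
scene [1.1498 0.942  0.8117] 468.2177745628874 [0.0288 0.     0.     0.     0.    ]
lid [(array([318. , 229.3]), 0.85)]
rib [(array([317.1, 228.8]), 0.59)]
paddle [(array([316.8, 274.3]), 0.91), (array([316.5, 231.2]), 0.17)]
hood_lens [(array([327.7, 283.3]), 0.69)]
jar_foot [(array([317.9, 272.3]), 0.92)]
neck [(array([319.4, 272.9]), 0.93)]
0.7 [ 0.      0.2303  0.9731 -0.    ] [0.2465 0.4916 0.1721] [ 1.0177 -0.4334  0.7549] 0.09402403662511802 -0.0188
```

View pics/top0.png

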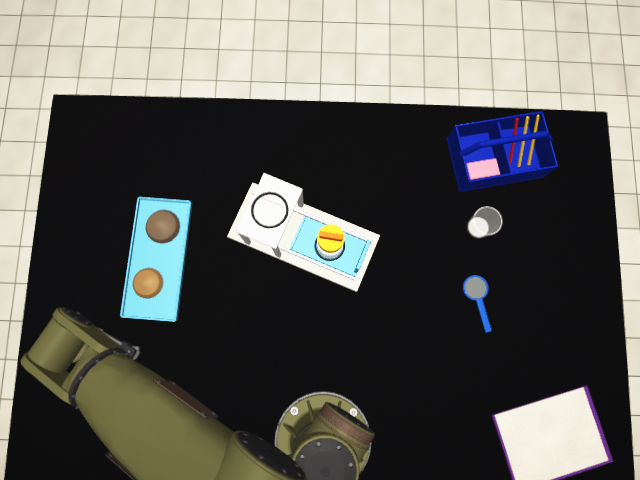

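View pics/scene0.png

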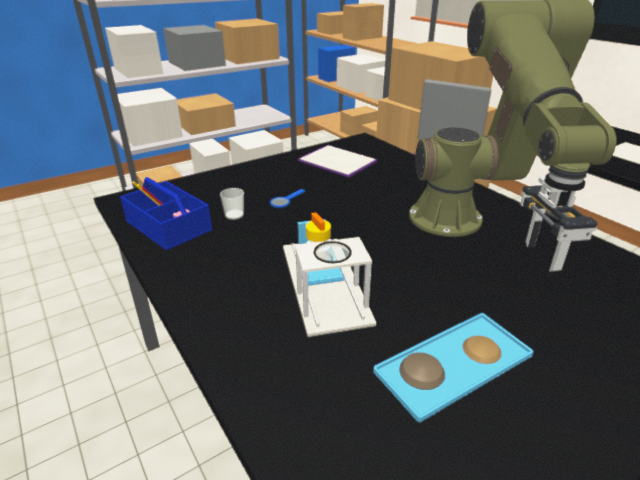

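Top view: lid at about (330,238), rib running roughly along image columns, hood lens ring at (269,210), end plate at the right end (~(362,255)). The tray slides towards image upper-left (world +y, +x). Now I'll measure by colour.

```bash
python3 - <<'E'
from h import *
np.set_printoptions(precision=4,suppress=True)
im=cv2.imread("pics/top0.png"); hsv=cv2.cvtColor(im,cv2.COLOR_BGR2HSV)
roi=np.zeros(im.shape[:2],bool); roi[165:300,220:390]=1
H,S,V=[hsv[...,i].astype(int) for i in range(3)]
org=roi&(H>5)&(H<=20)&(S>140)&(V>120); yel=roi&(H>20)&(H<35)&(S>140)&(V>90)
for n,m,z in(("rib",org,.1685),("lid",yel|org,.1415)):
    ys,xs=np.nonzero(m); P=px2plane("top",np.c_[xs,ys],z)
    (c,wh,a)=cv2.minAreaRect(P[:,:2].astype(np.float32)*1000)
    w=np.linalg.eigh(np.cov(P[:,:2].T)); v=w[1][:,1]
    print(n,len(xs),P.mean(0),"rect",c,wh,a,"axis deg",np.degrees(np.arctan2(v[1],v[0])))
# lid top circle via enclosing
# board
wh=roi&(S<60)&(V>130); 
bl=roi&(H>85)&(H<105)&(S>60)&(V>100)
allm=(wh|bl|yel|org).astype(np.uint8)
cs=max(cv2.findContours(allm,0,2)[0],key=cv2.contourArea)
print("board corners px, world z12", [ (p, px2plane("top",p,.012)[0,:2]) for p in cv2.approxPolyDP(cs,5,True).reshape(-1,2)])
print("lens",px2plane("top",[269.5,210],.163))
s=im[165:300,220:390]; cv2.imwrite("pics/c1.png",cv2.resize(s,None,fx=4.4,fy=4.4,interpolation=cv2.INTER_CUBIC))
E
```

```text
rib 155 [ 0.5237 -0.0037  0.1685] rect (523.96044921875, -3.781106948852539) (59.20111083984375, 17.28127098083496) 81.4835433959961 axis deg 81.82959648335715
lid 588 [ 0.524  -0.0039  0.1415] rect (523.4175415039062, -3.182872772216797) (70.8203353881836, 67.0023422241211) 1.6756222248077393 axis deg 172.22436300492714
board corners px, world z12 [(array([263, 173], dtype=int32), array([0.738 , 0.1935])), (array([227, 236], dtype=int32), array([0.5481, 0.2863])), (array([356, 291], dtype=int32), array([ 0.4024, -0.0821])), (array([379, 235], dtype=int32), array([ 0.5639, -0.1453])), (array([300, 207], dtype=int32), array([0.6392, 0.0824])), (array([301, 188], dtype=int32), array([0.696 , 0.0815]))]
lens [[0.5884 0.1534 0.163 ]]
```

View pics/c1.png

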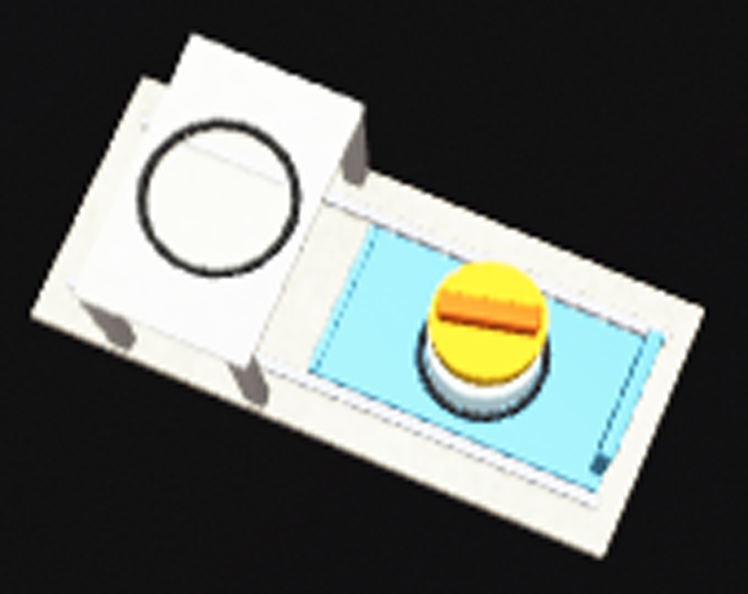

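Request:
play_rows --pt "-0.05 -0.03 -0.1 0 0 0 0" --pt "-0.1 -0.07 -0.25 0 0 0 0" --pt "-0.2 -0.13 -0.4 0 0 0 0" --pt "-0.3 -0.2 -0.55 0 0 0 0" --pt "-0.4 -0.27 -0.65 0 0 0 0" --pt "-0.55 -0.37 -0.75 0 0 0 0" --pt "-0.7 -0.47 -0.8 0 0 0.0 0" --pt "-0.85 -0.57 -0.8 0 0 0 0" --pt "-0.95 -0.65 -0.8 0 0 0 0" --pt "-1 -0.7 -0.8 0 0 0 0"

```text
time: 1.53
ee_pos: [0.3052, 0.3828, 0.2524]
orientation: [0.0, 0.231, 0.973, 0.0]
wrist_force: [0.2, 1.2, 0.1]
width: 0.0941
grip_force: 0.0
```

Request:
play_rows --pt "-0.15 -0.1 0 0 0 0 0" --pt "-0.35 -0.25 0 0 0 0 0" --pt "-0.6 -0.4 0 0 0 0 0" --pt "-0.8 -0.55 0 0 0 0 0" --pt "-1 -0.7 0 0 0 0 0" --pt "-1 -0.9 0 0 0 0 0" --pt "-1 -1 0 0 0 0 0" --pt "-1 -1 0 0 0 0 0" --pt "-1 -1 0 0 0 0 0" --pt "-1 -1 0 0 0 0 0"

```text
time: 2.37
ee_pos: [0.3491, 0.2508, 0.2522]
orientation: [0.0, 0.23, 0.973, 0.0]
wrist_force: [0.4, -0.1, 0.5]
width: 0.0935
grip_force: 0.0
```

Request:
play_rows --pt "-0.15 -0.05 0 0 0 0 0.2" --pt "-0.35 -0.15 0 0 0 0 0.2" --pt "-0.6 -0.3 0 0 0 0 0.3" --pt "-0.8 -0.45 0 0 0 0 0.4" --pt "-1 -0.6 0 0 0 0 0.5" --pt "-1 -0.7 0 0 0 0 0.5" --pt "-1 -0.7 0 0 0 0 0.5" --pt "-1 -0.7 0 0 0 0 0.5" --pt "-1 -0.7 0 0 0 0 0.5" --pt "-1 -0.7 0 0 0 0 0.5"

```text
time: 3.2
ee_pos: [0.4069, 0.1436, 0.2522]
orientation: [0.0, 0.23, 0.973, 0.0]
wrist_force: [-0.7, -0.2, 0.1]
width: 0.0465
grip_force: 0.0
```

Request:
play_rows --pt "-0.15 -0.1 0 0 0 0 0.5" --pt "-0.35 -0.2 0 0 0 0 0.5" --pt "-0.6 -0.3 0 0 0 0 0.5" --pt "-0.8 -0.4 0 0 0 0 0.5" --pt "-0.95 -0.5 0 0 0 0 0.5" --pt "-1 -0.6 0 0 0 0 0.5" --pt "-1 -0.65 0 0 0 0 0.5" --pt "-1 -0.65 0 0 0 0 0.5" --pt "-1 -0.65 0 0 0 0 0.5" --pt "-1 -0.65 0 0 0 0 0.5"

```text
time: 4.03
ee_pos: [0.4671, 0.0405, 0.2524]
orientation: [0.0, 0.23, 0.973, 0.0]
wrist_force: [-1.5, -0.7, 0.1]
width: 0.0466
grip_force: 0.0
```

Request:
play_rows --pt "-0.1 -0.03 0 0 0 0.07 0.5" --pt "-0.25 -0.06 0 0 0 0.15 0.5" --pt "-0.4 -0.1 0 0 0 0.23 0.5" --pt "-0.55 -0.13 0 0 0 0.31 0.5" --pt "-0.65 -0.13 0 0 0 0.39 0.5" --pt "-0.7 -0.13 0 0 0 0.47 0.5" --pt "-0.7 -0.13 0 0 0 0.55 0.5" --pt "-0.7 -0.13 0 0 0 0.63 0.5" --pt "-0.7 -0.13 0 0 0 0.71 0.5" --pt "-0.7 -0.13 0 0 0 0.79 0.5"

```text
time: 4.87
ee_pos: [0.524, -0.0025, 0.2522]
orientation: [0.0, 0.753, 0.658, 0.0]
wrist_force: [-0.0, -0.9, -0.1]
width: 0.0469
grip_force: 0.0
```

```bash
cat >> h.py <<'E'
from scipy.spatial.transform import Rotation as Ro
def st():
    s=get_state(); q=s["orientation"]; M=Ro.from_quat([q[1],q[2],q[3],q[0]]).as_matrix()
    yaw=np.degrees(np.arctan2(M[1,1],M[0,1]))
    print("t",round(s["time"],2),"p",np.round(s["ee_pos"],4),"yawy",round(yaw,2),"tilt",np.round(M[:,2],3),"F",np.round(s["wrist_force"],1),"Tq",np.round(s["ft_torque"],2),"w",round(s["width"],4),"q6",round(s["qpos"][5],2))
    return s,M,yaw
def togo(P,yaw=None):
    s,M,y=st(); d=(np.array(P)-s["ee_pos"])@M*10
    print("tool shift",np.round(d,3), "wz", None if yaw is None else round((y-yaw)/90,3))
E
python3 - <<'E'
from h import *
togo([.524,-.0037,.145],-8.3)
cv2.imwrite("pics/s2.png",optics.get_image("scene")[150:350,220:440].repeat(3,0).repeat(3,1))
E
```

```text
t 4.87 p [ 0.524  -0.0025  0.2522] yawy -7.69 tilt [ 0.  0. -1.] F [-0.  -0.9 -0.1] Tq [-0.03  0.05 -0.03] w 0.0469 q6 0.06
tool shift [-1.200e-02  1.000e-03  1.072e+00] wz 0.007
```

View pics/s2.png

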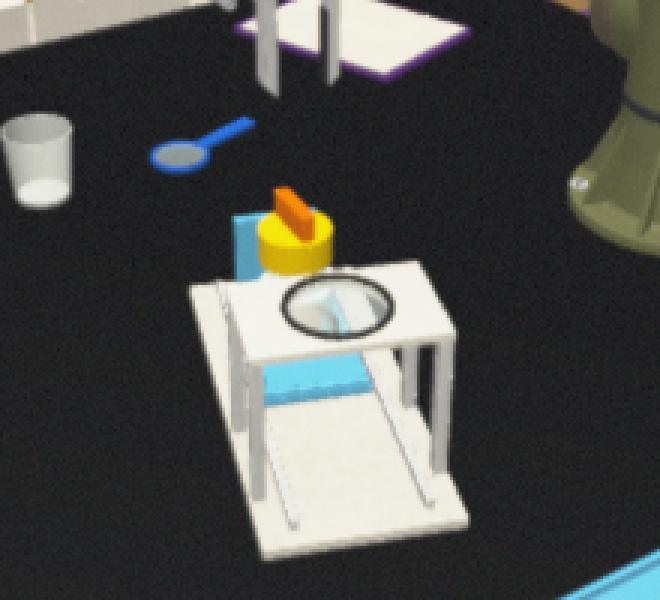

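The scene view shows the fingers in line above the lid, straddling the rib (crop ~(295,210)). Next I descend around the rib with the fingers loose.

Request:
play_rows --pt "0 0 0.15 0 0 0.007 0.5" --pt "-0.01 0 0.35 0 0 0.007 0.5" --pt "-0.01 0 0.55 0 0 0.007 0.5" --pt "-0.01 0 0.7 0 0 0.007 0.5" --pt "-0.01 0 0.8 0 0 0.007 0.5" --pt "-0.01 0 0.9 0 0 0.007 0.5" --pt "-0.01 0 0.95 0 0 0.007 0.5" --pt "-0.01 0 1 0 0 0.007 0.5" --pt "-0.01 0 1 0 0 0.007 0.5" --pt "-0.01 0 1 0 0 0.007 0.5"

```text
time: 5.75
ee_pos: [0.5242, -0.0043, 0.1525]
orientation: [0.0, 0.755, 0.656, 0.0]
wrist_force: [0.6, -1.1, 0.4]
width: 0.047
grip_force: 0.0
```

Request:
play_rows --pt "0 0 0.03 0 0 0 0.6" --pt "0 0 0.06 0 0 0 0.7" --pt "0 0 0.06 0 0 0 0.78" --pt "0 0 0.06 0 0 0 0.8" --pt "0 0 0.06 0 0 0 0.8" --pt "0 0 0.06 0 0 0 0.8" --pt "0 0 0.06 0 0 0 0.81" --pt "0 0 0.06 0 0 0 0.81" --pt "0 0 0.06 0 0 0 0.81" --pt "0 0 0.06 0 0 0 0.81"

```text
time: 6.58
ee_pos: [0.524, -0.0043, 0.1462]
orientation: [0.0, 0.755, 0.656, 0.0]
wrist_force: [0.9, -0.0, 0.4]
width: 0.0182
grip_force: 0.0
```

```bash
python3 - <<'E'
from h import *
st()
cv2.imwrite("pics/s3.png",optics.get_image("scene")[170:300,250:400].repeat(4,0).repeat(4,1))
E
```

```text
t 6.58 p [ 0.524  -0.0043  0.1462] yawy -8.02 tilt [ 0. -0. -1.] F [ 0.9 -0.   0.4] Tq [-0.03  0.07 -0.01] w 0.0182 q6 0.06
```

View pics/s3.png

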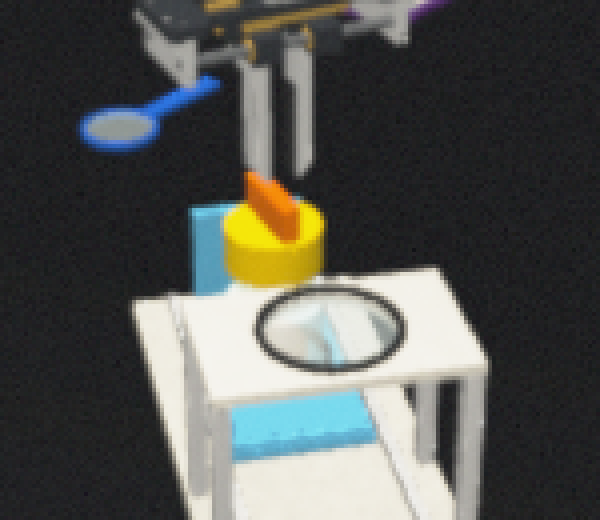

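```bash
python3 - <<'E'
from h import *
s,M,y=st()
p=s["ee_pos"]
for n,P in (("tcp",p),("lidtop",[.524,-.0037,.1415]),("ribtop",[.524,-.0037,.1685]),("rib ends",[.5283,.026,.1685]),("",[.5197,-.0334,.1685])):
    print(n,(w2px("scene",P)[0]-[250,170])*4, w2px("top",P)[0])
im=optics.get_image("scene");im2=cv2.imread("pics/s2.png")
hsv=cv2.cvtColor(im,cv2.COLOR_BGR2HSV);H,S,V=[hsv[...,i].astype(int) for i in range(3)]
for n,m in (("org",(H>3)&(H<=19)&(S>180)&(V>120)),("yel",(H>20)&(H<35)&(S>150)&(V>90))):
    m=m.copy(); m[:200]=0;m[260:]=0;m[:,:290]=0;m[:,350:]=0
    ys,xs=np.nonzero(m); print(n,len(xs),(xs.min()-250)*4,(xs.max()-250)*4,(ys.min()-170)*4,(ys.max()-170)*4,((xs.mean()-250)*4,(ys.mean()-170)*4))
E
```

```text
t 6.63 p [ 0.524  -0.0043  0.1461] yawy -8.02 tilt [-0.  0. -1.] F [0.2 1.5 0.8] Tq [-0.07  0.09 -0.02] w 0.0181 q6 0.06
tcp [275.54116874 215.5894237 ] [330.51929558 237.85783284]
lidtop [276.05805662 221.63862782] [330.23809113 238.21523691]
ribtop [275.83046814 188.21721702] [330.53364663 236.07997567]
rib ends [294.70404004 207.70893994] [318.78866096 234.06375161]
 [257.60786394 169.39745704] [342.28714278 238.09828431]
org 141 244 296 172 240 (np.float64(272.2269503546099), np.float64(205.41843971631204))
yel 381 224 320 200 284 (np.float64(272.23097112860887), np.float64(246.45669291338584))
```

```bash
python3 - <<'E'
from h import *
print((w2px("scene",[.524,-.0025,.2522])[0]-[220,150])*3)
s,M,y=st()
a=optics.get_image("scene")[185:255,280:360]
b=optics.get_image("top")[195:275,280:380]
f=lambda x,k:cv2.resize(x,(390,390),interpolation=cv2.INTER_CUBIC)
for sx in(1,-1):
  print(sx,[(np.round((w2px("scene",s["ee_pos"]+M@[0,sx*o,z])[0]-[280,185])*[390/80,390/70])) for o in(.009,.02) for z in (0,-.03)])
cv2.imwrite("pics/s4.png",np.hstack([f(a,0),f(b,0)]))
E
```

```text
[297.05913203 120.3575392 ]
t 6.68 p [ 0.524  -0.0043  0.1462] yawy -8.02 tilt [-0. -0. -1.] F [ 0.3 -0.2  1. ] Tq [-0.05  0.11 -0.  ] w 0.018 q6 0.06
1 [array([175., 221.]), array([175., 169.]), array([158., 226.]), array([157., 173.])]
-1 [array([204., 213.]), array([203., 161.]), array([221., 208.]), array([221., 156.])]
```

View pics/s4.png

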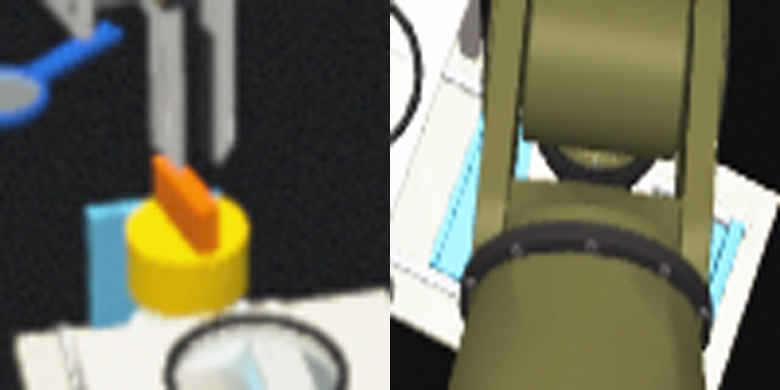

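```bash
python3 - <<'E'
from h import *
p=np.array([.2465,.4916,.1721]); print("start tcp",w2px("scene",p)[0])
q=[0.2303,.9731]; yv=np.array([.448,.894,0])
for s in(1,-1): print([w2px("scene",p+s*.047*yv+[0,0,z])[0].round(1) for z in(0,.02,.03)],[w2px("scene",p+s*.055*yv+[0,0,z])[0].round(1) for z in(0,.02,.03)])
print([w2px("top",[.524,-.0043,z])[0].round(1) for z in (.25,.3,.35,.4)])
a=cv2.imread("pics/scene0.png")[180:300,500:620]
# fingertip by difference with a picture without the arm there
d=cv2.absdiff(cv2.imread("pics/scene0.png"),optics.get_image("scene")).max(2)[200:300,500:620]>40
ys,xs=np.nonzero(d); 
for c in range(525,570,3):
    k=ys[xs==c-500]; print(c,k.max()+200 if len(k) else None,end="; ")
E
```

```text
start tcp [537.77268468 269.78549177]
[array([548.8, 282.2]), array([551.1, 274.9]), array([552.2, 271.2])] [array([550.8, 284.4]), array([553.1, 277.1]), array([554.3, 273.4])]
[array([527.5, 258.3]), array([529.4, 251.4]), array([530.4, 247.8])] [array([525.9, 256.4]), array([527.7, 249.5]), array([528.7, 246. ])]
[array([331.8, 229. ]), array([332.4, 224.2]), array([333.2, 219. ]), array([334. , 213.2])]
525 241; 528 245; 531 234; 534 223; 537 221; 540 221; 543 217; 546 220; 549 271; 552 271; 555 271; 558 270; 561 269; 564 262; 567 253;
```

Request:
play_rows --pt "0 0 0.01 0 0 0 0.75" --pt "0 0 0.02 0 0 0 0.72" --pt "0 0 0.03 0 0 0 0.72" --pt "0 0 0.04 0 0 0 0.72" --pt "0 0 0.05 0 0 0 0.72" --pt "0 0 0.06 0 0 0 0.72" --pt "0 0 0.06 0 0 0 0.72" --pt "0 0 0.06 0 0 0 0.72" --pt "0 0 0.06 0 0 0 0.72" --pt "0 0 0.06 0 0 0 0.72"

```text
time: 7.67
ee_pos: [0.524, -0.0043, 0.1402]
orientation: [0.0, 0.755, 0.656, 0.0]
wrist_force: [-0.5, -0.9, -1.1]
width: 0.0269
grip_force: 0.0
```

```bash
python3 - <<'E'
from h import *
s,M,y=st(); print(s["qpos"], s["joint_efforts"])
E
```

```text
t 7.67 p [ 0.524  -0.0043  0.1402] yawy -8.02 tilt [ 0. -0. -1.] F [-0.5 -0.9 -1.1] Tq [-0.1   0.08 -0.  ] w 0.0269 q6 0.06
[-7.80510607e-02  2.71026919e-01  1.63483916e+00  2.30248498e-07
  1.23561197e+00  6.18843757e-02] [-9.66617554e-04 -5.02704298e+01 -3.40898538e+01  7.10158632e-02
  1.14490406e-02 -1.80139057e-05]
```

Request:
play_rows --pt "0 0 0.02 0 0 0 0.72" --pt "0 0 0.04 0 0 0 0.72" --pt "0 0 0.06 0 0 0 0.72" --pt "0 0 0.08 0 0 0 0.72" --pt "0 0 0.1 0 0 0 0.72" --pt "0 0 0.1 0 0 0 0.72" --pt "0 0 0.1 0 0 0 0.72" --pt "0 0 0.1 0 0 0 0.72" --pt "0 0 0.1 0 0 0 0.72" --pt "0 0 0.1 0 0 0 0.72"

```text
time: 8.5
ee_pos: [0.5241, -0.0043, 0.1303]
orientation: [0.0, 0.755, 0.656, 0.0]
wrist_force: [0.7, 0.2, 0.0]
width: 0.0263
grip_force: 0.0
```

```bash
python3 - <<'E'
from h import *
s,M,y=st()
cv2.imwrite("pics/s5.png",cv2.resize(optics.get_image("scene")[185:255,280:360],(720,600),interpolation=cv2.INTER_CUBIC))
E
```

```text
t 8.5 p [ 0.5241 -0.0043  0.1303] yawy -8.02 tilt [ 0.  0. -1.] F [0.7 0.2 0. ] Tq [-0.08  0.04 -0.01] w 0.0263 q6 0.06
```

View pics/s5.png

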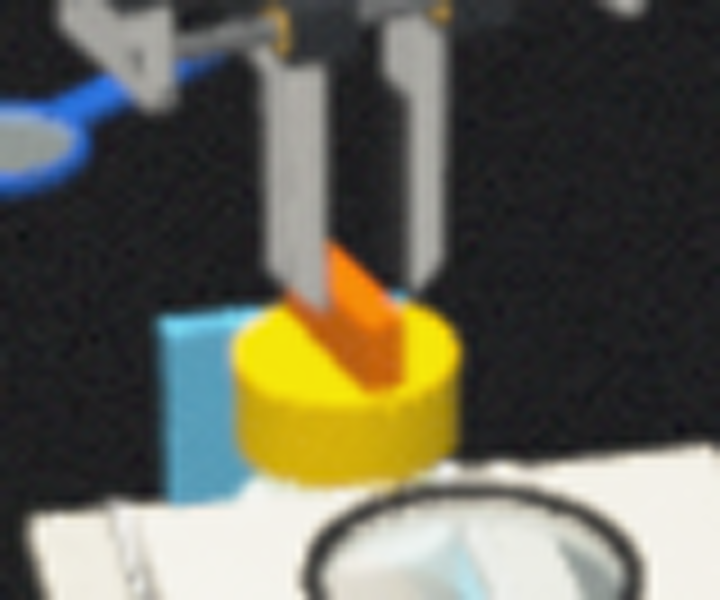

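```bash
python3 - <<'E'
from h import *
s,M,y=st()
for z in(.15,.155,.16,.165): print(z,[px2plane("scene",[c/9+280,r_/8.571+185],z)[0,:2].round(4) for c,r_ in((325,310),(270,270),(445,265),(415,290))])
E
```

```text
t 8.55 p [ 0.5241 -0.0043  0.1303] yawy -8.02 tilt [ 0. -0. -1.] F [ 0.1 -0.3 -0.4] Tq [0.01 0.06 0.02] w 0.0261 q6 0.06
0.15 [array([ 0.5257, -0.0159]), array([ 0.5255, -0.048 ]), array([ 0.4774, -0.0195]), array([ 0.4949, -0.0109])]
0.155 [array([ 0.5304, -0.0086]), array([ 0.5302, -0.0405]), array([ 0.4825, -0.0122]), array([ 0.4998, -0.0037])]
0.16 [array([ 0.5351, -0.0014]), array([ 0.5349, -0.033 ]), array([ 0.4876, -0.0049]), array([0.5048, 0.0035])]
0.165 [array([0.5398, 0.0059]), array([ 0.5396, -0.0256]), array([0.4926, 0.0023]), array([0.5097, 0.0107])]
```

Request:
play_rows --pt "0 0 0.02 0 0 0 0.72" --pt "0 0 0.04 0 0 0 0.72" --pt "0 0 0.06 0 0 0 0.72" --pt "0 0 0.08 0 0 0 0.72" --pt "0 0 0.1 0 0 0 0.76" --pt "0 0 0.11 0 0 0 0.8" --pt "0 0 0.12 0 0 0 0.81" --pt "0 0 0.12 0 0 0 0.81" --pt "0 0 0.12 0 0 0 0.81" --pt "0 0 0.12 0 0 0 0.81"

```text
time: 9.38
ee_pos: [0.524, -0.0043, 0.1182]
orientation: [-0.0, 0.755, 0.656, -0.0]
wrist_force: [-0.1, 0.9, -0.9]
width: 0.0177
grip_force: 0.1
```

```bash
python3 - <<'E'
from h import *
s,M,y=st()
cv2.imwrite("pics/s6.png",cv2.resize(optics.get_image("scene")[185:255,280:360],(720,600),interpolation=cv2.INTER_CUBIC))
E
```

```text
t 9.38 p [ 0.524  -0.0043  0.1182] yawy -8.02 tilt [-0.  0. -1.] F [-0.1  0.9 -0.9] Tq [-0.02  0.   -0.04] w 0.0177 q6 0.06
```

View pics/s6.png

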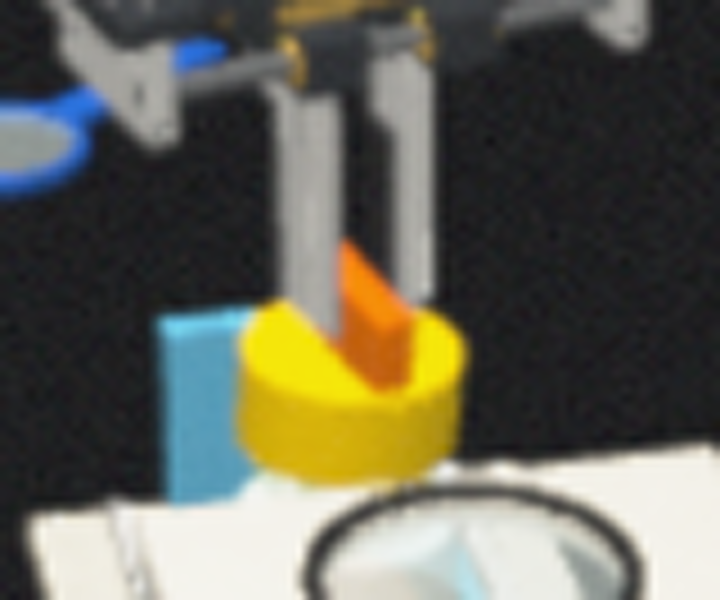

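The fingers now straddle the rib (finger edge ~(340,335), rib ~(375,320)). The lid has been nudged about 3 mm to −x, so I recentre before turning.

Request:
play_rows --pt "0.01 0.01 0 0 0 0 0.81" --pt "0.02 0.03 0 0 0 0 0.81" --pt "0.02 0.04 0 0 0 0 0.81" --pt "0.02 0.04 0 0 0 -0.06 0.81" --pt "0.02 0.04 0 0 0 -0.12 0.81" --pt "0.02 0.04 0 0 0 -0.18 0.81" --pt "0.02 0.04 0 0 0 -0.24 0.81" --pt "0.02 0.04 0 0 0 -0.3 0.81" --pt "0.02 0.04 0 0 0 -0.3 0.81" --pt "0.02 0.04 0 0 0 -0.3 0.81"

```text
time: 10.27
ee_pos: [0.5283, -0.0029, 0.1181]
orientation: [-0.0, 0.582, 0.813, -0.0]
wrist_force: [-0.6, 0.3, 0.2]
width: 0.0176
grip_force: 0.0
```

```bash
cat >> h.py <<'E'
def lidpx(im=None):
    im=optics.get_image("scene") if im is None else im
    hsv=cv2.cvtColor(im,cv2.COLOR_BGR2HSV);H,S,V=[hsv[...,i].astype(int) for i in range(3)]
    for n,m in (("org",(H>3)&(H<=19)&(S>180)&(V>120)),("yel",(H>20)&(H<35)&(S>150)&(V>90))):
        m=m.copy(); m[:190]=0;m[330:]=0;m[:,280:]*=1;m[:,:280]=0;m[:,370:]=0
        ys,xs=np.nonzero(m)
        if len(xs): print(n,len(xs),"cols",xs.min(),xs.max(),"rows",ys.min(),ys.max())
E
python3 - <<'E'
from h import *
lidpx(cv2.imread("pics/scene0.png")); st(); lidpx()
E
```

```text
Traceback (most recent call last):
  File "h.py", line 26, in lidpx
    m=m.copy(); m[:190]=0;m[330:]=0;m[:,280:]*=1;m[:,:280]=0;m[:,370:]=0
                                    ^^^^^^^^^^^^
numpy._core._exceptions._UFuncOutputCastingError: Cannot cast ufunc 'multiply' output from dtype('int64') to dtype('bool') with casting rule 'same_kind'
```

```bash
sed -i 's/m\[:,280:\]\*=1;//' h.py
python3 - <<'E'
from h import *
lidpx(cv2.imread("pics/scene0.png")); st(); lidpx()
E
```

```text
org 156 cols 311 324 rows 212 230
yel 382 cols 306 330 rows 220 241
t 10.27 p [ 0.5283 -0.0029  0.1181] yawy 18.82 tilt [-0.  0. -1.] F [-0.6  0.3  0.2] Tq [-0.05  0.07  0.  ] w 0.0176 q6 -0.4
org 79 cols 309 326 rows 214 229
yel 362 cols 306 331 rows 221 241
```

Request:
play_rows --pt "0 0 0 0 0 -0.05 0.81" --pt "0 0 0 0 0 -0.1 0.81" --pt "0 0 0 0 0 -0.15 0.81" --pt "0 0 0 0 0 -0.2 0.81" --pt "0 0 0 0 0 -0.25 0.81" --pt "0 0 0 0 0 -0.3 0.81" --pt "0 0 0 0 0 -0.35 0.81" --pt "0 0 0 0 0 -0.35 0.81" --pt "0 0 0 0 0 -0.35 0.81" --pt "0 0 0 0 0 -0.35 0.81"

```text
time: 11.15
ee_pos: [0.5283, -0.0028, 0.1182]
orientation: [0.0, 0.34, 0.94, -0.0]
wrist_force: [-0.4, -0.3, 0.1]
width: 0.018
grip_force: 0.0
```

```bash
python3 - <<'E'
from h import *
st(); im=optics.get_image("scene"); lidpx(im)
cv2.imwrite("pics/s7.png",cv2.resize(im[185:255,280:360],(720,600),interpolation=cv2.INTER_CUBIC))
E
```

```text
t 11.15 p [ 0.5283 -0.0028  0.1182] yawy 50.27 tilt [ 0. -0. -1.] F [-0.4 -0.3  0.1] Tq [-0.08  0.   -0.01] w 0.018 q6 -0.95
org 164 cols 307 328 rows 219 231
yel 286 cols 306 330 rows 226 242
```

View pics/s7.png

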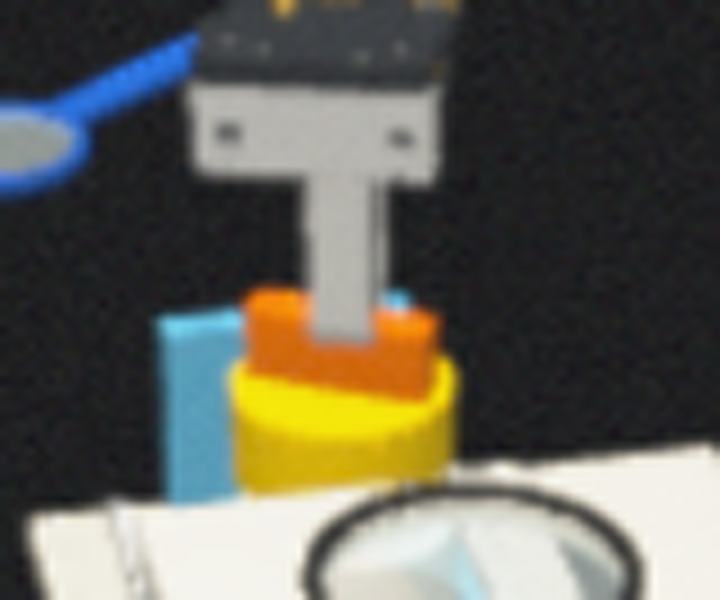

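The lid dropped: yellow top row went from 220 to 226, and the rib is still between the fingers (~(340,340)). Now I lower 10 mm and screw clockwise.

Request:
play_rows --pt "0 0 0.03 0 0 0 0.81" --pt "0 0 0.06 0 0 0 0.81" --pt "0 0 0.09 0 0 0 0.81" --pt "0 0 0.1 0 0 0.05 0.81" --pt "0 0 0.1 0 0 0.12 0.81" --pt "0 0 0.1 0 0 0.19 0.81" --pt "0 0 0.1 0 0 0.26 0.81" --pt "0 0 0.1 0 0 0.33 0.81" --pt "0 0 0.1 0 0 0.4 0.81" --pt "0 0 0.1 0 0 0.4 0.81"

```text
time: 12.03
ee_pos: [0.5282, -0.0029, 0.1078]
orientation: [-0.0, 0.615, 0.789, -0.0]
wrist_force: [0.1, -0.3, -0.1]
width: 0.0182
grip_force: 0.0
```

Request:
play_rows --pt "0 0 0 0 0 0.05 0.81" --pt "0 0 0 0 0 0.1 0.81" --pt "0 0 0 0 0 0.15 0.81" --pt "0 0 0 0 0 0.2 0.81" --pt "0 0 0 0 0 0.25 0.81" --pt "0 0 0 0 0 0.3 0.81" --pt "0 0 0 0 0 0.3 0.81" --pt "0 0 0 0 0 0.3 0.81" --pt "0 0 0 0 0 0.3 0.81" --pt "0 0 0 0 0 0.3 0.81"

```text
time: 12.87
ee_pos: [0.5282, -0.0029, 0.1081]
orientation: [-0.0, 0.779, 0.627, -0.0]
wrist_force: [0.0, 0.9, 0.3]
width: 0.0179
grip_force: 0.0
```

```bash
python3 - <<'E'
from h import *
st(); lidpx()
E
```

```text
t 12.87 p [ 0.5282 -0.0029  0.1081] yawy -12.36 tilt [-0. -0. -1.] F [0.  0.9 0.3] Tq [-0.05  0.08  0.02] w 0.0179 q6 0.14
org 91 cols 314 325 rows 219 233
yel 300 cols 306 330 rows 190 242
```

Request:
play_rows --pt "0 0 0.01 0 0 0.04 0.81" --pt "0 0 0.02 0 0 0.08 0.81" --pt "0 0 0.03 0 0 0.12 0.81" --pt "0 0 0.03 0 0 0.16 0.81" --pt "0 0 0.03 0 0 0.2 0.81" --pt "0 0 0.03 0 0 0.2 0.81" --pt "0 0 0.03 0 0 0.2 0.81" --pt "0 0 0.03 0 0 0.2 0.81" --pt "0 0 0.03 0 0 0.2 0.81" --pt "0 0 0.03 0 0 0.2 0.81"

```text
time: 13.75
ee_pos: [0.5282, -0.0029, 0.1051]
orientation: [-0.0, 0.868, 0.497, -0.0]
wrist_force: [-0.3, -0.1, -0.6]
width: 0.0178
grip_force: 0.1
```

```bash
python3 - <<'E'
from h import *
st(); lidpx()
E
```

```text
t 13.75 p [ 0.5282 -0.0029  0.1051] yawy -30.45 tilt [-0.  0. -1.] F [-0.3 -0.1 -0.6] Tq [-0.03  0.07 -0.03] w 0.0178 q6 0.46
org 89 cols 316 322 rows 217 234
yel 306 cols 306 331 rows 190 242
```

Request:
play_rows --pt "0 0 0 0 0 0.03 0.81" --pt "0 0 0 0 0 0.06 0.81" --pt "0 0 0 0 0 0.09 0.81" --pt "0 0 0 0 0 0.12 0.81" --pt "0 0 0 0 0 0.12 0.81" --pt "0 0 0 0 0 0.12 0.81" --pt "0 0 0 0 0 0.12 0.81" --pt "0 0 0 0 0 0.12 0.81" --pt "0 0 0 0 0 0.12 0.81" --pt "0 0 0 0 0 0.12 0.81"

```text
time: 14.63
ee_pos: [0.5282, -0.0029, 0.1052]
orientation: [0.0, 0.911, 0.412, -0.0]
wrist_force: [0.1, -0.4, 0.8]
width: 0.0181
grip_force: 0.0
```

```bash
python3 - <<'E'
from h import *
st(); lidpx()
E
```

```text
t 14.63 p [ 0.5282 -0.0029  0.1052] yawy -41.29 tilt [-0. -0. -1.] F [ 0.1 -0.4  0.8] Tq [ 0.    0.15 -0.02] w 0.0181 q6 0.65
org 85 cols 316 321 rows 217 235
yel 301 cols 307 331 rows 190 242
```

Request:
play_rows --pt "0 0 0 0 0 0.03 0.81" --pt "0 0 0 0 0 0.06 0.81" --pt "0 0 0 0 0 0.09 0.81" --pt "0 0 0 0 0 0.12 0.81" --pt "0 0 0 0 0 0.12 0.81" --pt "0 0 0 0 0 0.12 0.81" --pt "0 0 0 0 0 0.12 0.81" --pt "0 0 0 0 0 0.12 0.81" --pt "0 0 0 0 0 0.12 0.81" --pt "0 0 0 0 0 0.12 0.81"

```text
time: 15.52
ee_pos: [0.5284, -0.0029, 0.1053]
orientation: [0.0, 0.946, 0.325, 0.0]
wrist_force: [2.2, -1.2, 0.9]
width: 0.0178
grip_force: 2.3
```

```bash
python3 - <<'E'
from h import *
st(); lidpx()
E
```

```text
t 15.52 p [ 0.5284 -0.0029  0.1053] yawy -52.09 tilt [ 0. -0. -1.] F [ 2.2 -1.2  0.9] Tq [-0.1  -0.23  0.07] w 0.0178 q6 0.83
org 80 cols 315 320 rows 217 235
yel 304 cols 307 331 rows 226 242
```

Request:
play_rows --pt "0 0 0 0 0 0.02 0.81" --pt "0 0 0 0 0 0.04 0.81" --pt "0 0 0 0 0 0.06 0.81" --pt "0 0 0 0 0 0.06 0.81" --pt "0 0 0 0 0 0.06 0.81" --pt "0 0 0 0 0 0.06 0.81" --pt "0 0 0 0 0 0.06 0.81" --pt "0 0 0 0 0 0.06 0.81" --pt "0 0 0 0 0 0.06 0.81" --pt "0 0 0 0 0 0.06 0.81"

```text
time: 16.4
ee_pos: [0.5285, -0.0029, 0.1053]
orientation: [0.0, 0.96, 0.28, 0.0]
wrist_force: [4.9, -0.5, 4.2]
width: 0.0184
grip_force: 16.9
```

```bash
python3 - <<'E'
from h import *
s,_,_=st(); print(s["grip_force"]); lidpx()
E
```

```text
t 16.4 p [ 0.5285 -0.0029  0.1053] yawy -57.51 tilt [ 0.001 -0.    -1.   ] F [ 4.9 -0.5  4.2] Tq [-0.19 -0.87  0.45] w 0.0184 q6 0.93
16.94524934515357
org 84 cols 315 319 rows 217 235
yel 296 cols 307 331 rows 226 242
```

Request:
play_rows --pt "0 0 0 0 0 -0.04 0.81" --pt "0 0 0 0 0 -0.08 0.79" --pt "0 0 0 0 0 -0.08 0.7" --pt "0 0 0 0 0 -0.08 0.7" --pt "0 0 -0.08 0 0 -0.08 0.7" --pt "0 0 -0.2 0 0 -0.08 0.7" --pt "0 0 -0.4 0 0 -0.08 0.7" --pt "0 0 -0.6 0 0 -0.08 0.7" --pt "0 0 -0.6 0 0 -0.08 0.7" --pt "0 0 -0.6 0 0 -0.08 0.7"

```text
time: 17.28
ee_pos: [0.5284, -0.0029, 0.166]
orientation: [0.0, 0.941, 0.339, 0.001]
wrist_force: [-0.2, 0.2, -0.7]
width: 0.0282
grip_force: 0.0
```

```bash
python3 - <<'E'
from h import *
from scipy.optimize import least_squares
st(); im=optics.get_image("scene"); cv2.imwrite("pics/after.png",im)
lidpx(cv2.imread("pics/scene0.png")); lidpx(im)
def mask(im):
    hsv=cv2.cvtColor(cv2.resize(im[190:260,290:345],None,fx=4,fy=4,interpolation=cv2.INTER_CUBIC),cv2.COLOR_BGR2HSV)
    H,S,V=[hsv[...,i].astype(int) for i in range(3)]
    b=(S>150)&(V>110); return b&(H>3)&(H<35), b&(H>3)&(H<=18)
def model(x,y,z,th):
    a=np.linspace(0,2*np.pi,60); c=np.c_[x+.035*np.cos(a),y+.035*np.sin(a)]
    f=lambda P:np.round((w2px("scene",P)-[290,190])*4+1.5).astype(np.int32)
    M=np.zeros((280,220),np.uint8); Rb=M.copy()
    top=np.c_[c,0*a+z+.034]; bot=np.c_[c,0*a+z]
    cv2.fillConvexPoly(M,cv2.convexHull(f(np.r_[top,bot])),1)
    R=np.array([[np.cos(th),-np.sin(th)],[np.sin(th),np.cos(th)]])
    k=np.array([[.03,.007],[.03,-.007],[-.03,-.007],[-.03,.007]])@R.T+[x,y]
    h=cv2.convexHull(f(np.r_[np.c_[k,k[:,0]*0+z+.034],np.c_[k,k[:,0]*0+z+.061]]))
    cv2.fillConvexPoly(M,h,1);cv2.fillConvexPoly(Rb,h,1)
    return M>0,Rb>0
def fit(im,th0,z0,cut):
    A,B=mask(im); 
    def cost(v):
        M,Rb=model(*v); return ((M^A)[:cut].sum()+(Rb^B)[:cut].sum())
    from scipy.optimize import minimize
    best=min((minimize(cost,[.524,-.003,z0,t],method="Nelder-Mead",options=dict(initial_simplex=np.array([[.524,-.003,z0,t]]+[list(np.array([.524,-.003,z0,t])+d) for d in np.diag([.005,.005,.006,.2])]))) for t in th0),key=lambda r:r.fun)
    v=best.x; print("lid x,y,z(origin)",v[:3].round(4),"rib deg",np.degrees(v[3]).round(1),"mismatch",best.fun)
fit(cv2.imread("pics/scene0.png"),[1.42],.1075,204)
fit(im,[.6,.8,1.0],.092,190)
E
```

```text
t 17.28 p [ 0.5284 -0.0029  0.166 ] yawy -50.39 tilt [ 0.001 -0.    -1.   ] F [-0.2  0.2 -0.7] Tq [-0.04  0.12 -0.01] w 0.0282 q6 0.8
org 156 cols 311 324 rows 212 230
yel 382 cols 306 330 rows 220 241
org 87 cols 316 321 rows 217 235
yel 316 cols 307 331 rows 225 242
lid x,y,z(origin) [ 0.5271 -0.0051  0.1094] rib deg 81.1 mismatch 774.0
lid x,y,z(origin) [ 0.5244 -0.0059  0.0894] rib deg 56.1 mismatch 651.0
```

```bash
python3 - <<'E'
from h import *
from scipy.optimize import minimize
def mask(im):
    hsv=cv2.cvtColor(cv2.resize(im[190:260,290:345],None,fx=4,fy=4,interpolation=cv2.INTER_CUBIC),cv2.COLOR_BGR2HSV)
    H,S,V=[hsv[...,i].astype(int) for i in range(3)]
    b=(S>150)&(V>110); return b&(H>3)&(H<35), b&(H>3)&(H<=18)
def model(x,y,z,th):
    a=np.linspace(0,2*np.pi,60); c=np.c_[x+.035*np.cos(a),y+.035*np.sin(a)]
    f=lambda P:np.round((w2px("scene",P)-[290,190])*4+1.5).astype(np.int32)
    M=np.zeros((280,220),np.uint8); Rb=M.copy()
    top=np.c_[c,0*a+z+.034]; bot=np.c_[c,0*a+z]
    cv2.fillConvexPoly(M,cv2.convexHull(f(np.r_[top,bot])),1)
    R=np.array([[np.cos(th),-np.sin(th)],[np.sin(th),np.cos(th)]])
    k=np.array([[.03,.007],[.03,-.007],[-.03,-.007],[-.03,.007]])@R.T+[x,y]
    h=cv2.convexHull(f(np.r_[np.c_[k,k[:,0]*0+z+.034],np.c_[k,k[:,0]*0+z+.061]]))
    cv2.fillConvexPoly(M,h,1);cv2.fillConvexPoly(Rb,h,1)
    return M>0,Rb>0
def fit(im,free,v0,sc,cut):
    A,B=mask(im); v0=np.array(v0); 
    def full(p): v=v0.copy(); v[free]=p; return v
    def cost(p): M,Rb=model(*full(p)); return (M^A)[:cut].sum()+(Rb^B)[:cut].sum()
    p0=v0[free]; S=np.vstack([p0,p0+np.diag(np.array(sc))])
    r_=minimize(cost,p0,method="Nelder-Mead",options=dict(initial_simplex=S)); return full(r_.x),r_.fun
v,c=fit(cv2.imread("pics/scene0.png"),[0,1,3],[.525,-.004,.1075,1.42],[.005,.005,.1],196); print(v,c)
im=cv2.imread("pics/after.png")
for z in (.0955,.0925,.090,.0875):
    w,c=fit(im,[3],[v[0],v[1],z,.95],[.15],190); print(z,np.degrees(w[3]),c)
E
```

```text
[ 0.52492601 -0.00738282  0.1075      1.42825356] 689.0
0.0955 55.5052864032985 1542.0
0.0925 56.57958226916879 1098.0
0.09 55.5052864032985 869.0
0.0875 56.64672576078568 849.0
```

```bash
python3 - <<'E'
from h import *
togo([.473,-.136,.166],-21.7)
E
```

```text
t 17.33 p [ 0.528  -0.0028  0.165 ] yawy -50.37 tilt [-0.  0. -1.] F [ 0.1 -0.1 -0.4] Tq [-0.02  0.19  0.05] w 0.0285 q6 0.8
tool shift [-1.273  0.675 -0.01 ] wz -0.319
```

Request:
play_rows --pt "-0.1 0.05 0 0 0 0 0.8" --pt "-0.25 0.13 0 0 0 0 0.9" --pt "-0.4 0.21 0 0 0 0 1" --pt "-0.55 0.29 0 0 0 0 1" --pt "-0.7 0.37 0 0 0 0 1" --pt "-0.85 0.45 0 0 0 0 1" --pt "-0.95 0.55 0 0 0 0 1" --pt "-1 0.65 0 0 0 0 1" --pt "-1 0.68 0 0 0 0 1" --pt "-1 0.68 0 0 0 0 1"

```text
time: 18.17
ee_pos: [0.4948, -0.1196, 0.1646]
orientation: [-0.0, 0.941, 0.339, -0.0]
wrist_force: [-0.6, 0.1, -0.8]
width: 0.0009
grip_force: 0.0
```

Request:
play_rows --pt "-0.08 0 0 0 0 -0.05 1" --pt "-0.16 0 0 0 0 -0.1 1" --pt "-0.24 0 0 0 0 -0.15 1" --pt "-0.27 0 0 0 0 -0.2 1" --pt "-0.27 0 0 0 0 -0.25 1" --pt "-0.27 0 0 0 0 -0.32 1" --pt "-0.27 0 0 0 0 -0.32 1" --pt "-0.27 0 0 0 0 -0.32 1" --pt "-0.27 0 0 0 0 -0.32 1" --pt "-0.27 0 0 0 0 -0.32 1"

```text
time: 19.0
ee_pos: [0.474, -0.136, 0.1651]
orientation: [-0.0, 0.827, 0.562, -0.0]
wrist_force: [-0.1, -0.5, -0.9]
width: 0.0004
grip_force: 0.0
```

```bash
python3 - <<'E'
from h import *
togo([.473,-.136,.048],-21.7)
im=optics.get_image("top"); cv2.imwrite("pics/t8.png",im)
a=optics.get_image("scene")[150:300,250:400]; b=im[190:310,290:410]
f=lambda x:cv2.resize(x,(400,400),interpolation=cv2.INTER_CUBIC)
cv2.imwrite("pics/both.png",np.hstack([f(a),f(b)]))
E
```

```text
t 19.0 p [ 0.474  -0.136   0.1651] yawy -21.64 tilt [-0.  0. -1.] F [-0.1 -0.5 -0.9] Tq [-0.11  0.04  0.  ] w 0.0004 q6 0.02
tool shift [-0.003 -0.009  1.171] wz 0.001
```

View pics/both.png

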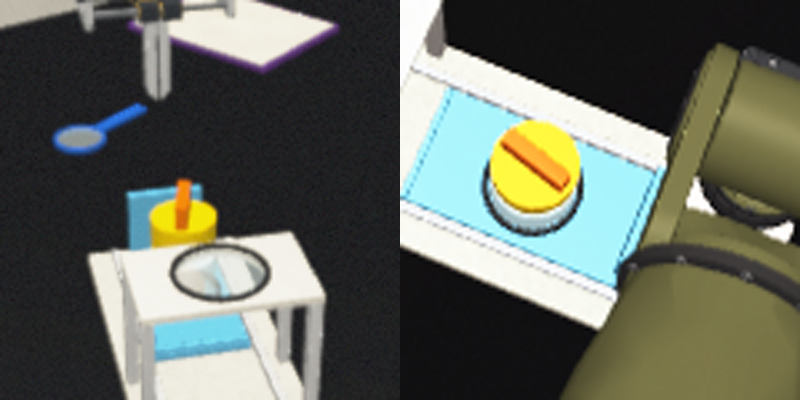

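The last view shows the lid sitting lower, with the rib turned and the fingers outside the end plate. Now I descend and push.

Request:
play_rows --pt "0 0 0.1 0 0 0 1" --pt "0 0 0.25 0 0 0 1" --pt "0 0 0.4 0 0 0 1" --pt "0 0 0.55 0 0 0 1" --pt "0 0 0.7 0 0 0 1" --pt "0 0 0.85 0 0 0 1" --pt "0 0 0.95 0 0 0 1" --pt "0 0 1 0 0 0 1" --pt "0 0 1 0 0 0 1" --pt "0 0 1 0 0 0 1"

```text
time: 19.93
ee_pos: [0.4741, -0.1364, 0.0654]
orientation: [0.0, 0.827, 0.563, 0.0]
wrist_force: [1.2, 0.1, 0.2]
width: 0.0003
grip_force: 0.0
```

Request:
play_rows --pt "0 0 0.06 0 0 0 1" --pt "0 0 0.12 0 0 0 1" --pt "0 0 0.17 0 0 0 1" --pt "0.05 0 0.17 0 0 0 1" --pt "0.1 0 0.17 0 0 0 1" --pt "0.15 0 0.17 0 0 0 1" --pt "0.2 0 0.17 0 0 0 1" --pt "0.25 0 0.17 0 0 0 1" --pt "0.3 0 0.17 0 0 0 1" --pt "0.35 0 0.17 0 0 0 1"

```text
time: 20.77
ee_pos: [0.487, -0.1033, 0.0483]
orientation: [0.0, 0.827, 0.563, -0.0]
wrist_force: [-1.6, -4.8, 0.7]
width: 0.0005
grip_force: 2.0
```

Request:
play_rows --pt "0.05 0 0 0 0 0 1" --pt "0.1 0 0 0 0 0 1" --pt "0.15 0 0 0 0 0 1" --pt "0.2 0 0 0 0 0 1" --pt "0.25 0 0 0 0 0 1" --pt "0.3 0 0 0 0 0 1" --pt "0.35 0 0 0 0 0 1" --pt "0.4 0 0 0 0 0 1" --pt "0.4 0 0 0 0 0 1" --pt "0.4 0 0 0 0 0 1"

```text
time: 21.6
ee_pos: [0.5015, -0.066, 0.0479]
orientation: [-0.0, 0.827, 0.563, 0.0]
wrist_force: [-0.0, 0.3, -0.4]
width: 0.0001
grip_force: 0.0
```

```bash
python3 - <<'E'
from h import *
st(); lidpx()
E
```

```text
t 21.6 p [ 0.5015 -0.066   0.0479] yawy -21.49 tilt [-0.  0. -1.] F [-0.   0.3 -0.4] Tq [-0.08  0.08 -0.03] w 0.0001 q6 0.17
org 70 cols 319 324 rows 225 240
yel 147 cols 310 334 rows 233 242
```

Request:
play_rows --pt "0.06 0 0 0 0 0 1" --pt "0.12 0 0 0 0 0 1" --pt "0.18 0 0 0 0 0 1" --pt "0.24 0 0 0 0 0 1" --pt "0.3 0 0 0 0 0 1" --pt "0.36 0 0 0 0 0 1" --pt "0.42 0 0 0 0 0 1" --pt "0.47 0 0 0 0 0 1" --pt "0.52 0 0 0 0 0 1" --pt "0.55 0 0 0 0 0 1"

```text
time: 22.48
ee_pos: [0.5217, -0.0147, 0.0481]
orientation: [-0.0, 0.827, 0.563, -0.0]
wrist_force: [-2.1, -3.2, -2.6]
width: 0.0006
grip_force: 1.6
```

Request:
play_rows --pt "0.04 0 0 0 0 0 1" --pt "0.08 0 0 0 0 0 1" --pt "0.12 0 0 0 0 0 1" --pt "0.16 0 0 0 0 0 1" --pt "0.2 0 0 0 0 0 1" --pt "0.24 0 0 0 0 0 1" --pt "0.28 0 0 0 0 0 1" --pt "0.32 0 0 0 0 0 1" --pt "0.36 0 0 0 0 0 1" --pt "0.4 0 0 0 0 0 1"

```text
time: 23.32
ee_pos: [0.5364, 0.0223, 0.0481]
orientation: [-0.0, 0.827, 0.563, -0.0]
wrist_force: [-3.1, -1.7, -1.2]
width: 0.0007
grip_force: 1.7
```

```bash
python3 - <<'E'
from h import *
togo([.548,.053,.048])
E
```

```text
t 23.32 p [0.5364 0.0223 0.0481] yawy -21.52 tilt [-0.  0. -1.] F [-3.1 -1.7 -1.2] Tq [-0.52  0.65  0.02] w 0.0007 q6 0.35
tool shift [ 0.329 -0.005  0.001] wz None
```

Request:
play_rows --pt "0.03 0 0 0 0 0 1" --pt "0.06 0 0 0 0 0 1" --pt "0.09 0 0 0 0 0 1" --pt "0.12 0 0 0 0 0 1" --pt "0.15 0 0 0 0 0 1" --pt "0.18 0 0 0 0 0 1" --pt "0.2 0 0 0 0 0 1" --pt "0.22 0 0 0 0 0 1" --pt "0.24 0 0 0 0 0 1" --pt "0.26 0 0 0 0 0 1"

```text
time: 24.15
ee_pos: [0.5459, 0.0462, 0.0482]
orientation: [0.0, 0.827, 0.563, 0.0]
wrist_force: [-4.3, -2.0, -0.3]
width: -0.0001
grip_force: 1.6
```

Request:
play_rows --pt "0.005 0 0 0 0 0 1" --pt "0.01 0 0 0 0 0 1" --pt "0.015 0 0 0 0 0 1" --pt "0.02 0 0 0 0 0 1" --pt "0.025 0 0 0 0 0 1" --pt "0.03 0 0 0 0 0 1" --pt "0.035 0 0 0 0 0 1" --pt "0.04 0 0 0 0 0 1" --pt "0.045 0 0 0 0 0 1" --pt "0.05 0 0 0 0 0 1"

```text
time: 24.98
ee_pos: [0.5477, 0.0507, 0.0482]
orientation: [0.0, 0.827, 0.563, 0.0]
wrist_force: [-3.4, -2.0, 0.0]
width: 0.0001
grip_force: 1.5
```

Request:
play_rows --pt "0.005 0 0 0 0 0 1" --pt "0.01 0 0 0 0 0 1" --pt "0.015 0 0 0 0 0 1" --pt "0.02 0 0 0 0 0 1" --pt "0.025 0 0 0 0 0 1" --pt "0.03 0 0 0 0 0 1" --pt "0.03 0 0 0 0 0 1" --pt "0.03 0 0 0 0 0 1" --pt "0.03 0 0 0 0 0 1" --pt "0.03 0 0 0 0 0 1"

```text
time: 25.82
ee_pos: [0.5485, 0.0528, 0.0482]
orientation: [0.0, 0.827, 0.563, -0.001]
wrist_force: [-6.0, -7.1, 2.9]
width: 0.0003
grip_force: 4.6
```

```bash
python3 - <<'E'
from h import *
st(); im=optics.get_image("scene"); cv2.imwrite("pics/e.png",im)
print("expected lid top/rib in scene",w2px("scene",[[.5884,.1534,.124],[.5884,.1534,.151]]))
E
```

```text
t 25.82 p [0.5485 0.0528 0.0482] yawy -21.53 tilt [-0.001 -0.001 -1.   ] F [-6.  -7.1  2.9] Tq [-1.38  1.2   0.03] w 0.0003 q6 0.41
expected lid top/rib in scene [[332.3242833  264.78274193]
 [332.42123813 255.95542042]]
```

Request:
play_rows --pt "0.005 0 0 0 0 0 1" --pt "0.01 0 0 0 0 0 1" --pt "0.015 0 0 0 0 0 1" --pt "0.015 0 0 0 0 0 1" --pt "0.015 0 0 0 0 0 1" --pt "0.015 0 0 0 0 0 1" --pt "0.015 0 0 0 0 0 1" --pt "0.015 0 0 0 0 0 1" --pt "0.015 0 0 0 0 0 1" --pt "0.015 0 0 0 0 0 1"

```text
time: 26.7
ee_pos: [0.5485, 0.0528, 0.0482]
orientation: [0.001, 0.827, 0.563, -0.002]
wrist_force: [-10.9, -17.9, 5.9]
width: 0.0005
grip_force: 10.3
```

The tray is hard against its stop where I expected it. Now I back off.

Request:
play_rows --pt "-0.03 0 0 0 0 0 1" --pt "-0.08 0 0 0 0 0 1" --pt "-0.15 0 0 0 0 0 1" --pt "-0.25 0 0 0 0 0 1" --pt "-0.35 0 0 0 0 0 1" --pt "-0.45 0 0 0 0 0 1" --pt "-0.55 0 0 0 0 0 1" --pt "-0.65 0 0 0 0 0 1" --pt "-0.7 0 0 0 0 0 1" --pt "-0.7 0 0 0 0 0 1"

```text
time: 27.53
ee_pos: [0.5233, -0.0113, 0.0482]
orientation: [0.0, 0.827, 0.562, 0.0]
wrist_force: [0.2, 0.6, -0.4]
width: 0.0003
grip_force: 0.0
```

Request:
play_rows --pt "-0.05 0 -0.1 0 0 0 1" --pt "-0.1 0 -0.25 0 0 0 1" --pt "-0.2 0 -0.4 0 0 0 1" --pt "-0.3 0 -0.55 0 0 0 1" --pt "-0.4 0 -0.7 0 0 0 1" --pt "-0.5 0 -0.85 0 0 0 0.8" --pt "-0.6 0 -0.95 0 0 0 0.6" --pt "-0.7 0 -1 0 0 0 0.5" --pt "-0.7 0 -1 0 0 0 0.5" --pt "-0.7 0 -1 0 0 0 0.5"

```text
time: 28.37
ee_pos: [0.4978, -0.0756, 0.1479]
orientation: [-0.0, 0.827, 0.562, -0.0]
wrist_force: [0.4, 0.2, 0.0]
width: 0.0305
grip_force: 0.0
```

```bash
python3 - <<'E'
from h import *
st(); im=optics.get_image("top"); cv2.imwrite("pics/t9.png",im)
hsv=cv2.cvtColor(im,cv2.COLOR_BGR2HSV);H,S,V=[hsv[...,i].astype(int) for i in range(3)]
for n,l,h,z in(("org",4,19,.151),("yel",20,35,.124)):
    m=(H>l)&(H<=h)&(S>60)&(V>100); m[:170]=0;m[280:]=0;m[:,:220]=0;m[:,380:]=0
    ys,xs=np.nonzero(m); print(n,len(xs), px2plane("top",[xs.mean(),ys.mean()],z)[0] if len(xs) else None)
print([(x["at"],x["p"]) for x in nets.find_in("top","lid")])
# bystanders: image change against start
a=cv2.imread("pics/top0.png"); d=cv2.absdiff(a,im).max(2)
for n,(x0,y0,x1,y1) in dict(rocks=(115,190,195,290),cup=(460,200,510,245),loupe=(455,270,500,340)).items(): print(n,(d[y0:y1,x0:x1]>45).sum())
E
```

```text
t 28.37 p [ 0.4978 -0.0756  0.1479] yawy -21.57 tilt [-0.  0. -1.] F [0.4 0.2 0. ] Tq [-0.13  0.13  0.04] w 0.0305 q6 0.15
org 32 [0.57655029 0.14854116 0.151     ]
yel 2420 [ 0.52489389 -0.06448237  0.124     ]
[]
rocks 0
cup 0
loupe 0
```

```bash
python3 -c "
from h import *
print(order.finish_job())"
```

```text
the job is handed in; nothing more can be done
None
```

The lid dropped into the thread, was screwed clockwise to its stop, and the tray was pushed in about 170 mm to its stop under the magnifier. The rocks, cup and hand lens show no change, the gripper is clear, and the job was handed in at about 28 s; I couldn't see the lid clearly under the hood at the end.

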